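# Fit the thick-slice blade cartridge to the tomato slicer

### The arm

A 6-joint arm with a two-finger parallel gripper is mounted at the origin on the work surface. World frame = base frame: x ahead of the robot, y to its left, z up, the work surface at z = 0. Lengths are in mm, angles in degrees, forces in N, time in s.
With the tool pointing down it reaches from about 350 to 850 mm from the base axis. Payload 8.1 kg.
Tool frame: the origin (TCP) lies at the very end of the fingers, on their centre line; the grasp point (between the pads) lies r.tcp_to_grasp behind it (r.tcp_to_grasp is the distance from the TCP to the grasp point, in mm); z points along the fingers, y is the line along which they close (so a half turn about z gives the same grasp; the last joint's range is limited). The gripper opens to 85 mm and grips with 20 to 120 N. Pads are 22 mm wide; open, the fingers measure 114 mm over their backs; the gripper's body (76 mm by 85 mm) begins 54 mm behind the grasp point. The pads swing forward as they close: fully open they stand 13 mm farther back than shut.
Start: joints at [63.919, 7.471, 85.268, -0, 87.261, -4.893], TCP at [216.836, 559.453, 231.292] pointing down, gripper open.
Joint ranges: [-169.43, 169.43], [-51.17, 129.36], [1.28, 143.12], [-76.62, 256.62], [0, 156.53], [-152.29, 152.29]. Speed limits (degrees/s): [136.94, 136.94, 159.86, 180, 180, 180].

### API

Orientations are given as [roll, pitch, yaw] about the fixed x, y, z axes, in that order (R = Rz(yaw) Ry(pitch) Rx(roll)).
In Python, from bench import r gives the robot as it stands.
- The arm moves only by the shell command python3 -m handwheel 'ROWS' [OPENING] [FORCE]. ROWS is JSON, a list of rows, each a list of 4 numbers: the shift along the tool's x, y, z in m, then the turn about the tool's z in degrees. A call has 1 to 10 rows; each row shifts and turns the commanded pose from where the row before left it, along the tool's axes as they then stand; what a row does not reach is not made up. A row lasts 1/10 s, in which the tool goes at most 50 mm and 8.59 degrees, less where a joint would pass 70% of its speed; a pose out of reach is approached as far as the arm can. A call is refused whole if a number of a shift passes 0.05 or a number of a turn 8.59, either way. A call with a gripper value outside its range is refused whole. OPENING is the finger opening in m, from 0 to 0.0854, set as the call begins (- or left out, the last holds). The fingers move at their own pace and stop on an object; FORCE is the grip in N (left out, the last holds). Time passes only in rows, so rows that do not move let the fingers close. It gives the time, the measured TCP pose, the force, the opening and the grip force at its end, in the units of the state.
- r.sense(): the state, without advancing time (a new reading comes with each control period).
- r.snapshot(name): name is "scene" or "top"; returns the picture (420x560x3 uint8, red, green, blue); there is no depth.
- r.camera_params(name): a dict with "fx", "fy", "cx", "cy" (pixels), "R" (3x3) and "t" (3): a world point X has camera coordinates R X + t. Camera axes: x right, y down, z forward; pixel columns grow to the right and rows downward; lengths in mm; the calibration is good to about 2 mm. A picture is of the moment at which its call begins. camera_params takes no time and is no camera call.
- r.hand_in(): hands the job in; it is judged then, once.
The state is a dict: "time": time; "joint_pos": joint angles; "qd": joint speeds; "joint_efforts": joint torques, N m; "tool_pos": TCP position; "tcp_rot": TCP orientation; "ft_force": force on the tool from outside, world axes, zero at the start; "wrist_torque": the same for the moment, N m; "finger_gap": finger opening in mm; "grip_force": force on a finger pad.
Only numpy, scipy, OpenCV 4.12 (cv2) and the standard library are available. Lean on these libraries where they do the work, as an engineer would, in place of code of your own. Each camera call takes 0.05 s, during which the arm holds its last target. There are 200 camera calls.

### The job

Set the tomato slicer up for thick slices: pull its pusher right back to its stop, then take the blade cartridge with the few, widely spaced blades out of the storage rack by its black grip and slide it upright down into the slicer's empty bay, pressing gently until the spring ball in the side of the bay clicks into the cartridge's groove, and let go. Feel for the click and do not force the cartridge; leave the pusher back, and leave the other cartridge, the sauce bottle, the pan of tomatoes and the spatula where they are.

Things in the scene. Friction and masses are not known exactly. Their poses are not given: they have to be found in the camera images.
- slicer: tomato slicer, aluminium, fixed to the bench; origin on the bench under the middle of its cartridge bay, z up, x along the cut: pusher side -x, outfeed +x. Base from 208 mm behind the origin to 118 mm ahead, 205 mm wide (y). The cartridge drops into the bay from above, either way round, square with the slicer (width along y)
- bay_mouth (a point): middle of the bay's top, level with the tops of its two uprights, 126 mm above the bench; axes as the slicer's. The bay is a slot 152 mm wide (y) by 26.6 mm (x) with vertical guide channels at both ends and a flared mouth 7 mm higher. The sill that stops the cartridge lies 74 to 102 mm below this point: it is clamped in slotted holes with the ball catch, its height is not measured but felt
- pusher (a joint): slide of the slicer's pusher, m: 0 with its white fins right through the bay, 0.110 drawn right back (along the slicer's -x) against its rear stop. It starts between 0 and 0.03, blocking the bay; about 3 N of friction, stays where it is left
- pusher_grip (a point): middle of the upper part of the pusher's black upright handle, 22 by 22 mm in plan, from 36 mm below this point (where it meets the white fins) to 22 mm above it (its top, 170 mm above the bench); moves with the pusher; axes as the slicer's
- ball (a joint): how far the sprung steel ball (12 mm) in the bay's +y side is pressed back, m: 0 free, 0.0025 to 0.0045 with a cartridge's flat end on it, under 0.002 in its groove (clicked). It is met some 42 mm before the sill; pushing past takes 5 to 12 N down, which falls off at the click; at once the sill stops the cartridge hard. Over 30 N on the sill is forcing it
- thick_center (a point): centre, half-way up, of the wanted cartridge: 4 widely spaced level blades, in either slot of the rack; x across its thickness, y along its width. Aluminium frame 150 mm (y) by 24 mm (x), 105 mm high, underside 69.5 mm below this point; on it a finger guard 40 mm thick, top 41.5 mm above this point, then a grip 18 mm thick (x), 60 mm wide, 41.5 to 69.5 mm above. End grooves 44 mm above the underside. 0.4 kg
- thin_center (a point): centre of the other cartridge, same frame but with 9 closely spaced blades and a grip only 34 mm wide, standing in the rack's other slot; to be left alone
- rack: white plastic storage rack, fixed, 190 by 190 mm, origin under its middle, z up. Two slots for upright cartridges, 55 mm either side of its middle along its x, width along its y; end brackets 48 mm high leave 2 to 5 mm of play round a cartridge, which stands 8 mm above the bench
- sauce: white plastic sauce bottle with a pointed nozzle, standing on the bench, 54 mm across, 150 mm high, origin under its middle; a bystander
- pan: small open steel pan with three tomatoes, 100 by 160 by 55 mm, origin under its middle; a bystander
- spatula: kitchen spatula lying on the bench, 240 mm long; a bystander
Things that resemble listed ones, but are neither listed nor needed, are in the scene too. What is shaped like the part that bears thick_center but red is not meant.

How it is judged:
By the outcome, as a careful person would: the job done as asked, in the order asked, and still so for the second after the job is handed in, with the robot touching nothing.
It also fails if it takes over 72 s, if anything falls off the work surface, if the arm or the gripper's body presses on something with over 40 N, if the wrist force passes 120 N, or if a joint passes its speed limit or range.

## Working session

There is one attempt and no reset: what is moved stays moved. The work goes in short steps, Python scripts to look and compute and a shell command to move; the robot and the scene stay as the last step left them, time stands still between calls to the robot, and variables do not carry over. Pictures are saved under pics/ and viewed, at most 10 in all, crops included, and the job is handed in when it is done.

```bash
ls; mkdir -p pics
python3 - <<'E'
from bench import r
import cv2,numpy as np
for n in("scene","top"):
    im=r.snapshot(n); cv2.imwrite(f"pics/{n}0.png",im[:,:,::-1]); p=r.camera_params(n)
    print(n,{k:np.round(v,3).tolist() for k,v in p.items()})
s=r.sense(); print(s["time"],s["tool_pos"],s["tcp_rot"],s["ft_force"],s["finger_gap"],r.tcp_to_grasp)
E
```

```text
pics
scene {'fx': 477.201, 'fy': 477.201, 'cx': 287.539, 'cy': 213.528, 'R': [[-0.402, 0.916, -0.012], [0.661, 0.281, -0.696], [-0.634, -0.288, -0.718]], 't': [320.545, -238.626, 1571.011]}
top {'fx': 470.833, 'fy': 470.833, 'cx': 276.604, 'cy': 214.765, 'R': [[-0.008, -1.0, 0.014], [-0.998, 0.007, -0.068], [0.068, -0.014, -0.998]], 't': [-132.292, 559.192, 1523.713]}
0.1 [216.60035476 559.00395691 230.36843217] [-1.79905438e+02 -7.97772058e-03  1.58812717e+02] [-0.22070409  0.2760572  -0.10812109] 85.16187929475225 18.700000000000003
```

View pics/scene0.png

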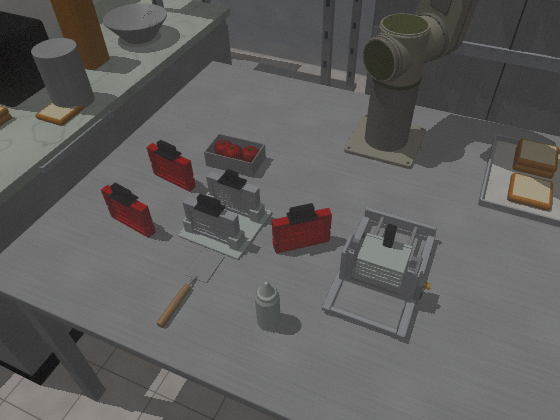

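View pics/top0.png

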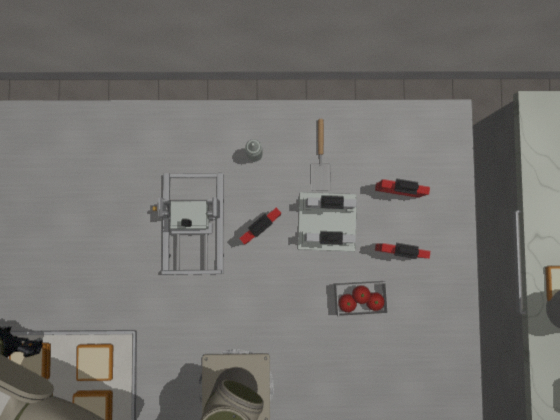

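The top view shows the slicer at about (192,215) with its pusher side towards the robot and the orange catch at (153,209). The rack is at (327,221) with two grey cartridges, grips at (332,202) and (331,238). Three red decoys are at (261,225), (403,188) and (403,251). I'll enlarge to confirm which cartridge is which.

Run:
```python
import cv2,numpy as np
s=cv2.imread("pics/scene0.png");t=cv2.imread("pics/top0.png")
a=cv2.resize(s[160:260,170:280],None,fx=3.6,fy=3,interpolation=cv2.INTER_CUBIC)
b=cv2.resize(t[185:260,290:365],(396,300),interpolation=cv2.INTER_CUBIC)
c=cv2.resize(s[200:330,320:440],(396,300),interpolation=cv2.INTER_CUBIC)
d=cv2.resize(t[165:285,145:235],(396,300),interpolation=cv2.INTER_CUBIC)
a=cv2.resize(a,(396,300))
o=np.vstack([np.hstack([a,b]),np.hstack([c,d])]);o=cv2.convertScaleAbs(o,alpha=1.4)
cv2.imwrite("pics/crop1.png",o)
```

```text
(no output)
```

View pics/crop1.png

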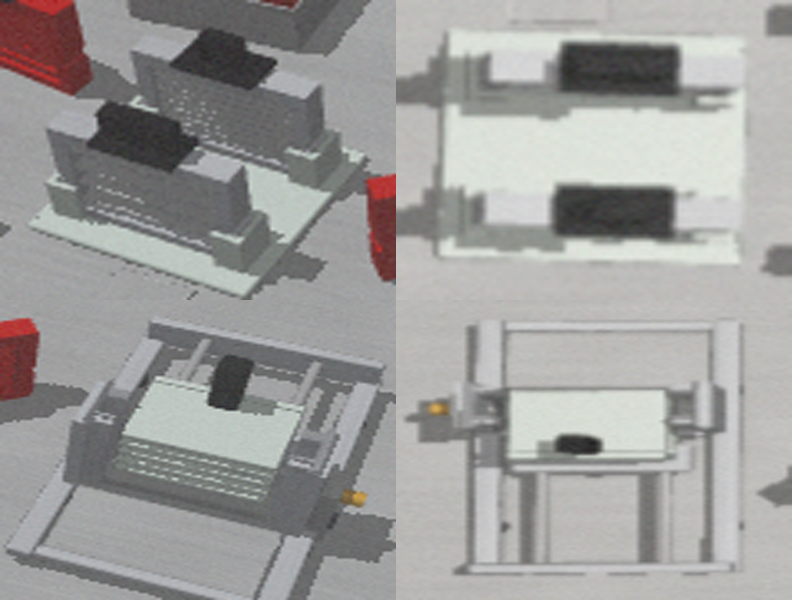

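Candidates: grips at top-view (332,202) and (331,238). The front one, (332,202) in top and (208,205) in scene, has the wide grip and a few widely spaced blades. The rear one has the narrow grip and dense blades, so the front one is wanted and the red ones are out. Next I'll measure.

```bash
cat > h.py <<'E'
from bench import r
import cv2,numpy as np
def avg(n,k=4): return np.mean([r.snapshot(n).astype(float) for _ in range(k)],0)
def ray(n,u,v):
    p=r.camera_params(n);R=np.array(p["R"]);t=np.array(p["t"])
    return -R.T@t, R.T@np.array([(u-p["cx"])/p["fx"],(v-p["cy"])/p["fy"],1.])
def onz(n,u,v,z):
    c,d=ray(n,u,v);return c+d*(z-c[2])/d[2]
def proj(n,X):
    p=r.camera_params(n);q=np.array(p["R"])@np.array(X,float)+np.array(p["t"])
    return np.array([p["fx"]*q[0]/q[2]+p["cx"],p["fy"]*q[1]/q[2]+p["cy"]])
def tri(a,b):
    (c1,d1),(c2,d2)=ray("top",*a),ray("scene",*b)
    s=np.linalg.lstsq(np.c_[d1,-d2],c2-c1,rcond=None)[0]
    P,Q=c1+s[0]*d1,c2+s[1]*d2;return (P+Q)/2,np.linalg.norm(P-Q)
def blobs(m,box,amin=8):
    x0,y0,x1,y1=box;k=np.zeros(m.shape,np.uint8);k[y0:y1,x0:x1]=m[y0:y1,x0:x1]
    out=[]
    for c in cv2.findContours(k,cv2.RETR_EXTERNAL,cv2.CHAIN_APPROX_NONE)[0]:
        if cv2.contourArea(c)>=amin: out.append((cv2.contourArea(c),cv2.minAreaRect(c),cv2.boundingRect(c)))
    return out
E
python3 - <<'E'
from h import *
T=avg("top");S=avg("scene");np.save("T.npy",T);np.save("S.npy",S)
for n,I,bx in(("top",T,[(310,190,360,250),(175,212,200,232)]),("scene",S,[(190,165,260,225),(378,215,402,255)])):
    g=I.max(2)
    for b in bx:
        for o in blobs((g<60).astype(np.uint8),b): print(n,b,o)
h,w=120,90
t=cv2.resize(T[165:285,145:235][:,:,::-1].astype(np.uint8),None,fx=5,fy=5,interpolation=cv2.INTER_CUBIC)
t=cv2.convertScaleAbs(t,alpha=1.3)
for i in range(0,90,10): cv2.line(t,(i*5,0),(i*5,8),(0,0,255),1);cv2.putText(t,str(145+i),(i*5+2,18),0,.35,(0,0,255))
for i in range(0,120,10): cv2.line(t,(0,i*5),(8,i*5),(0,0,255),1);cv2.putText(t,str(165+i),(10,i*5+4),0,.35,(0,0,255))
cv2.imwrite("pics/crop2.png",t)
E
```

```text
top (310, 190, 360, 250) (219.5, ((330.5, 237.5), (11.0, 21.0), 90.0), (320, 232, 22, 12))
top (310, 190, 360, 250) (217.5, ((331.5784606933594, 202.0876922607422), (21.466896057128906, 11.31588363647461), 3.1798300743103027), (321, 196, 22, 13))
top (175, 212, 200, 232) (40.5, ((186.0, 223.0), (6.0, 8.0), 90.0), (182, 220, 9, 7))
scene (190, 165, 260, 225) (406.5, ((209.44329833984375, 205.24740600585938), (29.149099349975586, 17.518178939819336), 21.037511825561523), (194, 194, 31, 24))
scene (190, 165, 260, 225) (316.0, ((232.25001525878906, 178.75), (27.51181411743164, 16.4438419342041), 18.434947967529297), (217, 169, 30, 21))
scene (378, 215, 402, 255) (200.5, ((389.05889892578125, 235.26473999023438), (10.429031372070312, 22.79834747314453), 14.03624439239502), (383, 224, 14, 24))
```

View pics/crop2.png

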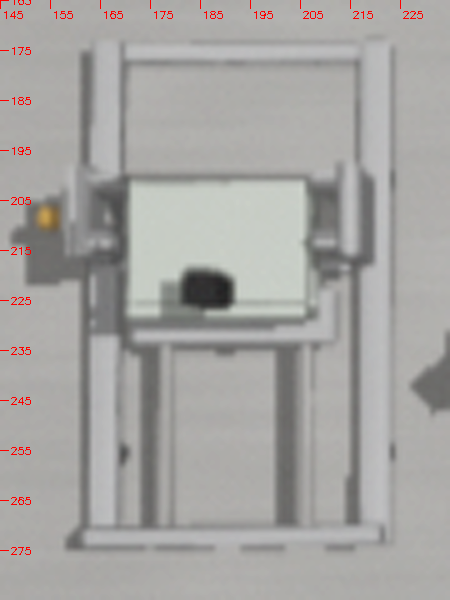

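The top crop shows the base corners at about (162.5,173.5), (223.5,173), (161.5,274) and (223,273.5), and the pusher handle top at (186.5,222.5). The uprights are at columns about 158–162 and 213–217, rows 198–217. I need the same corners in the scene view.

Run:
```python
from h import *
S=np.load("S.npy")
t=cv2.resize(S[205:335,320:445][:,:,::-1].astype(np.uint8),None,fx=4.6,fy=4.6,interpolation=cv2.INTER_CUBIC)
t=cv2.convertScaleAbs(t,alpha=1.3)
for i in range(0,125,10): cv2.line(t,(int(i*4.6),0),(int(i*4.6),8),(0,0,255),1);cv2.putText(t,str(320+i),(int(i*4.6)+2,18),0,.35,(0,0,255))
for i in range(0,130,10): cv2.line(t,(0,int(i*4.6)),(8,int(i*4.6)),(0,0,255),1);cv2.putText(t,str(205+i),(10,int(i*4.6)+4),0,.35,(0,0,255))
cv2.imwrite("pics/crop3.png",t)
T=np.load("T.npy").mean(2)
def edges(v,o,th=12):
    d=np.diff(v);return [(round(o+i+.5,1),int(d[i])) for i in range(len(d)) if abs(d[i])>=th]
print("rear rows240-262 cols",edges(T[240:262,150:232].mean(0),150))
print("front rows178-192",edges(T[178:192,150:232].mean(0),150))
print("cols 172-190 rows",edges(T[165:285,172:174].mean(1),165), edges(T[165:285,200:203].mean(1),165))
print("uprights rows",edges(T[190:225,159:161].mean(1),190,8),edges(T[190:225,213:216].mean(1),190,8))
print("upr cols",edges(T[202:206,150:232].mean(0),150,8))
```

```text
rear rows240-262 cols [(160.5, -33), (162.5, 43), (167.5, -27), (169.5, 14), (172.5, -33), (173.5, -12), (175.5, 15), (176.5, 24), (178.5, -13), (179.5, 13), (199.5, -33), (200.5, -12), (203.5, 18), (204.5, 14), (205.5, 14), (206.5, -12), (214.5, -32), (216.5, 39), (222.5, -18)]
front rows178-192 [(160.5, -33), (162.5, 24), (163.5, 23), (168.5, -36), (169.5, 19), (170.5, 13), (215.5, -25), (216.5, 21), (217.5, 13), (222.5, -27), (223.5, 15)]
cols 172-190 rows [(173.5, 12), (176.5, -27), (177.5, 15), (199.5, -18), (200.5, 24), (201.5, 22), (224.5, -15), (227.5, -34), (228.5, -24), (230.5, 30), (232.5, -27), (233.5, -24), (235.5, 18), (270.5, 28), (273.5, -27), (274.5, 17)] [(173.5, 16), (176.5, -20), (199.5, -16), (200.5, 34), (201.5, 12), (224.5, -17), (225.5, 12), (227.5, -38), (228.5, -15), (229.5, 30), (230.5, 12), (232.5, -32), (233.5, -21), (269.5, 22), (270.5, 27), (273.5, -16)]
uprights rows [(208.5, -12), (209.5, -8), (215.5, -14), (220.5, 31), (221.5, 11)] [(214.5, -14), (215.5, -30), (217.5, 23), (218.5, -13), (219.5, 10), (220.5, 9)]
upr cols [(153.5, -8), (157.5, 11), (158.5, 17), (159.5, -19), (162.5, -14), (163.5, -8), (169.5, 19), (170.5, 51), (205.5, -42), (206.5, -23), (207.5, -8), (211.5, 9), (212.5, 33), (213.5, 20), (215.5, -22), (216.5, -29), (218.5, 9), (219.5, 44), (220.5, 8), (222.5, -32), (223.5, 18)]
```

View pics/crop3.png

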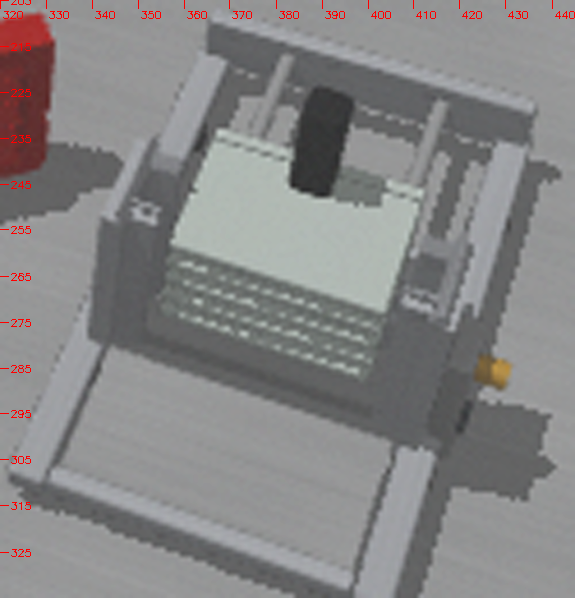

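The scene crop shows the front -y base corner at (322,308), the handle top at about (391.7,225.5), the rear wall corners at (365.5,208.5) and (436,228.5), and the ball's orange knob at (427,286).

Run:
```python
from h import *
np.set_printoptions(precision=1,suppress=True)
print("front-right corner",tri((223.2,173.2),(322.0,308.5)))
print("knob",tri((153.8,208.6),(427.5,285.8)))
print("rear wall corners L,R",tri((161.5,270.5),(435.5,228.3)),tri((221.8,270.3),(365.2,208.8)))
print("handle top",tri((186.3,222.5),(391.7,225.7)))
for z in(8,14,20):
  f=lambda u,v:onz("top",u,v,z)[:2]
  print(z,"L",f(163.0,185),f(162.3,251),"R",f(223,185),f(222.8,251),"front",f(172.5,173.3),f(201.5,173.3))
print("mid uprights z126: L",onz("top",158,198.5,126),onz("top",162.5,216,126),"R",onz("top",212.8,198,126),onz("top",216.5,215.3,126))
print("fin top z?",[onz("top",u,v,134)[:2] for u,v in((170.2,214),(206,214),(188,200.8),(188,227.8))])
print("handle z170",onz("top",186.3,222.5,170))
# cartridges
for c in((331.6,202.1),(330.5,237.5)): print("cart top",onz("top",*c,119)[:2],onz("top",*c,147)[:2])
T=np.load("T.npy").mean(2)
for nm,r0,r1 in(("A",198,207),("B",234,242)):
  for i in range(r0-6,r1+8): print(i,T[i,308:322].mean().round(), T[i,345:354].mean().round(),end=" | ")
  print();print(nm,[int(x) for x in T[r0+2:r1-3,300:362].mean(0)])
```

```text
front-right corner (array([696.1,  40.5,  18.5]), np.float64(4.152765069002065))
knob (array([577.1, 251.6,  71.1]), np.float64(1.671520910549177))
rear wall corners L,R (array([381.3, 230.5,  57.6]), np.float64(1.9994501932930213)) (array([379.5,  42.1,  52.5]), np.float64(4.963290343554188))
handle top (array([525.9, 135.4, 171.5]), np.float64(7.202164025181913))
8 L [660.3 238.4] [442.6 238.9] R [659.1  40.3] [441.  41.] front [699.1 207.4] [698.6 111.5]
14 L [659.5 237.1] [442.7 237.5] R [658.3  39.7] [441.1  40.4] front [698.1 206.1] [697.6 110.6]
20 L [658.7 235.7] [442.7 236.1] R [657.5  39.1] [441.1  39.8] front [697.2 204.9] [696.7 109.7]
mid uprights z126: L [603.2 226.4 126. ] [549.6 212.3 126. ] R [603.7  59.6 126. ] [550.6  48.3 126. ]
fin top z? [array([555. , 187.3]), array([554.2,  79.2]), array([594.8, 133.8]), array([512.8, 133.3])]
handle z170 [527.  132.2 170. ]
cart top [ 589.4 -304.6] [ 586.7 -300.9]
cart top [ 480.6 -299.5] [ 480.  -295.9]
192 132.0 136.0 | 193 150.0 133.0 | 194 157.0 150.0 | 195 155.0 158.0 | 196 152.0 159.0 | 197 149.0 159.0 | 198 142.0 157.0
[... 548 characters left out ...]
, 136, 136, 136, 135]
228 158.0 159.0 | 229 158.0 159.0 | 230 155.0 160.0 | 231 149.0 159.0 | 232 143.0 156.0 | 233 138.0 151.0 | 234 133.0 147.0 | 235 133.0 149.0 | 236 134.0 151.0 | 237 134.0 151.0 | 238 133.0 151.0 | 239 133.0 149.0 | 240 128.0 149.0 | 241 106.0 148.0 | 242 95.0 124.0 | 243 96.0 130.0 | 244 101.0 138.0 | 245 103.0 136.0 | 246 106.0 152.0 | 247 121.0 159.0 | 248 147.0 159.0 | 249 143.0 159.0 | 
B [103, 101, 89, 98, 90, 78, 98, 144, 151, 152, 152, 152, 152, 152, 152, 152, 152, 151, 147, 98, 56, 46, 41, 39, 37, 37, 37, 40, 45, 45, 45, 46, 47, 46, 48, 47, 47, 45, 47, 48, 47, 50, 78, 141, 149, 150, 150, 150, 151, 150, 150, 150, 150, 150, 150, 145, 138, 136, 136, 137, 137, 137]
```

Measured: the bay is at about (578,136) with yaw about 0, the handle is at about (526,134), and the thick cartridge is at about (589,-305). First I turn the tool to yaw 90, so tool x = world +y, tool y = world +x and tool z = down.

```bash
python3 -m handwheel '[[0,0,0,8.59],[0,0,0,8.59],[0,0,0,8.59],[0,0,0,8.59],[0,0,0,8.59],[0,0,0,8.59],[0,0,0,8.59],[0,0,0,8.59],[0,0,0,0],[0,0,0,0]]'
python3 -m handwheel '[[-0.035,0.026,0,0],[-0.035,0.026,0,0],[-0.035,0.026,0,0],[-0.035,0.026,0,0],[-0.035,0.026,0,0],[-0.035,0.026,0,0],[-0.035,0.026,0,0],[-0.035,0.026,0,0],[-0.035,0.026,0,0],[-0.035,0.026,0,0]]'
```

```text
time: 1.5
tool_pos: [216.8, 559.5, 231.3]
tcp_rot: [180.0, -0.0, 90.4]
ft_force: [0.0, -0.4, -0.2]
finger_gap: 85.6
grip_force: 0.0
time: 2.5
tool_pos: [478.3, 208.3, 231.6]
tcp_rot: [180.0, -0.0, 90.3]
ft_force: [-0.3, 0.4, -1.2]
finger_gap: 85.2
grip_force: 0.0
```

```bash
python3 -m handwheel '[[-0.037,0.024,0,0.3],[-0.037,0.024,0,0],[0,0,0.03,0],[0,0,0.03,0],[0,0,0.025,0],[0,0,0.01,0],[0,0,0,0],[0,0,0,0]]'
python3 -m handwheel '[[0,0,0,0],[0,0,0,0],[0,0,0,0],[0,0,0,0],[0,0,0,0],[0,0,0,0],[0,0,0,0],[0,0,0,0]]' 0 40
```

```text
time: 3.3
tool_pos: [526.0, 136.1, 137.6]
tcp_rot: [179.9, -0.0, 89.9]
ft_force: [0.3, 0.5, -0.1]
finger_gap: 85.1
grip_force: 0.0
time: 4.1
tool_pos: [526.0, 135.9, 137.0]
tcp_rot: [179.9, -0.0, 89.8]
ft_force: [1.5, -0.3, 5.7]
finger_gap: 21.2
grip_force: 41.0
```

```bash
python3 -m handwheel '[[0,-0.01,0,0],[0,-0.01,0,0],[0,-0.01,0,0],[0,-0.01,0,0],[0,-0.01,0,0],[0,-0.01,0,0],[0,-0.01,0,0],[0,-0.005,0,0],[0,0,0,0]]'
python3 -m handwheel '[[0,-0.003,0,0],[0,-0.003,0,0],[0,0,0,0]]'
```

```text
time: 5.0
tool_pos: [449.5, 135.9, 137.0]
tcp_rot: [180.0, 0.0, 89.8]
ft_force: [-2.5, -1.7, 9.8]
finger_gap: 21.7
grip_force: 43.1
time: 5.3
tool_pos: [444.1, 135.9, 137.0]
tcp_rot: [179.9, 0.0, 89.8]
ft_force: [-0.4, -1.9, 8.1]
finger_gap: 21.6
grip_force: 42.8
```

```bash
for i in 1 2 3; do python3 -m handwheel '[[0,-0.002,0,0],[0,-0.002,0,0],[0,0,0,0]]'|grep -E "tool_pos|ft_f"; done
```

```text
tool_pos: [440.3, 135.9, 137.0]
ft_force: [1.5, -2.0, 9.0]
tool_pos: [436.3, 135.9, 137.0]
ft_force: [1.9, -2.9, 7.1]
tool_pos: [432.3, 135.9, 137.0]
ft_force: [2.0, -2.0, 8.5]
```

```bash
for i in 1 2 3; do python3 -m handwheel '[[0,-0.002,0,0],[0,-0.002,0,0],[0,0,0,0]]'|grep -E "tool_pos|ft_f"; done
```

```text
tool_pos: [428.3, 135.9, 137.0]
ft_force: [1.3, -3.0, 8.8]
tool_pos: [424.3, 135.9, 137.0]
ft_force: [1.2, -2.1, 8.8]
tool_pos: [420.3, 135.8, 137.0]
ft_force: [1.3, -2.4, 7.3]
```

```bash
for i in 1 2 3 4 5 6; do python3 -m handwheel '[[0,-0.001,0,0],[0,0,0,0]]'|grep -E "tool_pos|ft_f"; done
```

```text
tool_pos: [419.4, 135.9, 137.0]
ft_force: [2.2, -2.9, 7.0]
tool_pos: [419.3, 135.9, 137.0]
ft_force: [7.6, -3.0, 3.9]
tool_pos: [419.2, 135.9, 137.0]
ft_force: [15.0, -1.9, -1.5]
tool_pos: [419.2, 135.9, 137.0]
ft_force: [21.7, -1.6, -6.6]
tool_pos: [419.2, 135.9, 137.1]
ft_force: [29.0, -0.2, -11.9]
tool_pos: [419.2, 135.9, 137.1]
ft_force: [35.7, 0.8, -16.8]
```

```bash
python3 -m handwheel '[[0,0.0025,0,0],[0,0.002,0,0],[0,0,0,0]]'
python3 -m handwheel '[[0,0,0,0],[0,0,0,0],[0,0,0,0],[0,0,-0.02,0],[0,0,-0.04,0],[0,0,-0.05,0],[0,0,-0.04,0],[0,0,0,0]]' 0.06
python3 - <<'E'
from h import *
T=avg("top",3);S=avg("scene",3);np.save("T.npy",T);np.save("S.npy",S)
a=cv2.resize(T[165:285,145:235],(390,520),interpolation=cv2.INTER_CUBIC);b=cv2.resize(S[160:260,170:280],(400,364),interpolation=cv2.INTER_CUBIC)
b=np.vstack([b,np.zeros((156,400,3))]);o=np.clip(np.hstack([a,b])*1.35,0,255).astype(np.uint8)
cv2.imwrite("pics/c4.png",o[:,:,::-1])
E
```

```text
time: 8.6
tool_pos: [419.3, 135.9, 137.0]
tcp_rot: [179.9, 0.0, 89.8]
ft_force: [3.4, -2.9, 6.2]
finger_gap: 21.6
grip_force: 43.3
time: 9.4
tool_pos: [421.1, 136.8, 292.8]
tcp_rot: [179.5, -0.1, 89.8]
ft_force: [1.5, -0.0, 0.9]
finger_gap: 59.9
grip_force: 0.0
```

View pics/c4.png

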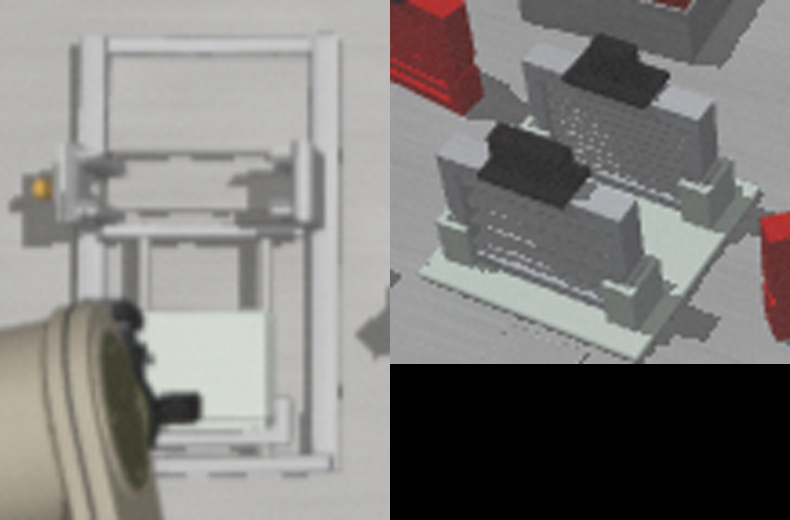

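The pusher is fully back against its stop and the bay is clear. Next I check the cartridge's yaw and centre with edge fits while moving over the rack.

```bash
python3 - <<'E'
from h import *
np.set_printoptions(precision=1,suppress=True)
T=np.load("T.npy").mean(2)
def cross(col,a,b,th,up):
    v=T[a:b,col]
    for i in range(len(v)-1):
        if (v[i]-th)*(v[i+1]-th)<=0 and (v[i+1]>v[i])==up: return a+i+(th-v[i])/(v[i+1]-v[i])
for nm,cs,a,b,th,up,z in(("frame rear",[*range(309,319),*range(345,354)],201,212,115,False,113),("black rear",range(323,341),203,214,80,True,119),("black front",range(324,341),190,201,90,False,147)):
    P=np.array([onz("top",c,cross(c,a,b,th,up),z)[:2] for c in cs if cross(c,a,b,th,up)])
    k=np.polyfit(P[:,1],P[:,0],1,w=1/(1+abs(P[:,0]-np.median(P[:,0])))); print(nm,len(P),"slope deg",np.degrees(np.arctan(k[0])),"x at y=-304:",np.polyval(k,-304), "res",np.std(P[:,0]-np.polyval(k,P[:,1])))
E
python3 -m handwheel '[[-0.044,0.0168,0,0],[-0.044,0.0168,0,0],[-0.044,0.0168,0,0],[-0.044,0.0168,0,0],[-0.044,0.0168,0,0],[-0.044,0.0168,0,0],[-0.044,0.0168,0,0],[-0.044,0.0168,0,0],[-0.044,0.0168,0,0],[-0.044,0.0168,0,0]]'
```

```text
frame rear 19 slope deg 2.2348679448933617 x at y=-304: 578.5065344151911 res 2.747717654890029
black rear 18 slope deg 2.209426897120928 x at y=-304: 569.800154691523 res 0.36071322191259786
black front 17 slope deg 2.2833211132113136 x at y=-304: 606.3467951708027 res 0.2772314332169088
time: 10.7
tool_pos: [585.0, -306.0, 284.2]
tcp_rot: [-179.9, -0.1, 89.8]
ft_force: [0.6, 0.5, 0.6]
finger_gap: 59.8
grip_force: 0.0
```

```bash
python3 -m handwheel '[[0,0,0.05,2.0],[0,0,0.05,0],[0,0,0.02,0],[0,0,0,0],[0,0,0,0]]'
```

```text
time: 11.2
tool_pos: [584.8, -304.1, 165.7]
tcp_rot: [-179.9, -0.1, 87.8]
ft_force: [1.4, -0.6, -0.1]
finger_gap: 60.2
grip_force: 0.0
```

```bash
python3 -m handwheel '[[0,0.005,0,0],[0,0,0.02,0],[0,0,0.015,0],[0,0,0.007,0],[0,0,0,0],[0,0,0,0]]'
python3 -m handwheel '[[0,0,0,0],[0,0,0,0],[0,0,0,0],[0,0,0,0],[0,0,0,0],[0,0,0,0],[0,0,0,0]]' 0 70
```

```text
time: 11.8
tool_pos: [590.5, -304.7, 124.9]
tcp_rot: [180.0, 0.0, 87.8]
ft_force: [-0.5, -1.1, -0.2]
finger_gap: 60.1
grip_force: 0.0
time: 12.5
tool_pos: [590.8, -304.9, 125.2]
tcp_rot: [179.9, 0.0, 87.8]
ft_force: [0.2, -0.2, 5.4]
finger_gap: 16.6
grip_force: 70.9
```

```bash
python3 -m handwheel '[[0,0,-0.005,0],[0,0,-0.01,0],[0,0,-0.015,0],[0,0,-0.02,0],[0,0,-0.03,0],[0,0,-0.03,0],[0,0,-0.03,0],[0,0,-0.03,0],[0,0,0,0],[0,0,0,0]]'
python3 -m handwheel '[[0.02,0,0,-2.0],[0.04,0,0,0],[0.044,0,0,0],[0.044,0,0,0],[0.044,0,0,0],[0.044,0,0,0],[0.044,0,0,0],[0.044,0,0,0],[0.044,0,0,0],[0.044,0,0,0]]'
python3 -m handwheel '[[0.02,0,0,0],[0.01,0,0,0],[0,-0.01,0,0],[0,0,0,0],[0,0,0,0]]'
```

```text
time: 13.5
tool_pos: [590.5, -304.8, 295.1]
tcp_rot: [179.9, 0.1, 87.8]
ft_force: [0.8, 0.3, -5.5]
finger_gap: 16.5
grip_force: 69.8
time: 14.5
tool_pos: [590.6, 109.8, 291.6]
tcp_rot: [-179.8, 0.0, 89.9]
ft_force: [0.7, 0.0, -3.4]
finger_gap: 16.6
grip_force: 69.7
time: 15.0
tool_pos: [582.2, 136.2, 294.0]
tcp_rot: [-180.0, 0.0, 89.7]
ft_force: [-0.3, 0.1, -3.2]
finger_gap: 16.4
grip_force: 69.7
```

```bash
python3 -m handwheel '[[0,-0.004,0.015,0],[0,0,0.01,0],[0,0,0,0],[0,0,0,0]]'
python3 - <<'E'
from h import *
T=avg("top",2);S=avg("scene",3);np.save("T2.npy",T);np.save("S2.npy",S)
a=cv2.resize(T[165:255,145:235],(400,400),interpolation=cv2.INTER_CUBIC);b=cv2.resize(S[195:315,330:440],None,fx=3.6,fy=3.6,interpolation=cv2.INTER_CUBIC)
a=np.vstack([a,np.zeros((b.shape[0]-400,400,3))]);o=np.clip(np.hstack([a,b])*1.35,0,255).astype(np.uint8)
cv2.imwrite("pics/c5.png",o[:,:,::-1])
E
```

```text
time: 15.4
tool_pos: [578.5, 136.9, 269.0]
tcp_rot: [-180.0, 0.0, 89.7]
ft_force: [0.8, 0.4, -3.6]
finger_gap: 16.7
grip_force: 69.6
```

View pics/c5.png

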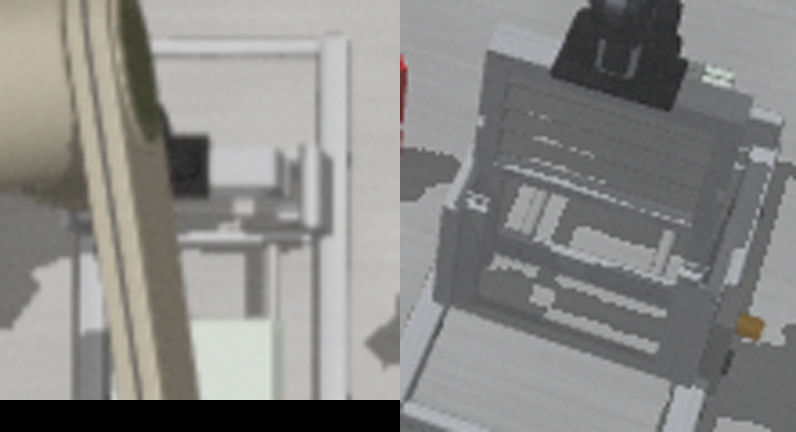

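Run:
```python
from h import *
np.set_printoptions(precision=1,suppress=True)
T=np.load("T2.npy").mean(2)
def edges(v,o,th=9):
    d=np.diff(v);return [(o+i+.5,int(d[i])) for i in range(len(d)) if abs(d[i])>=th]
print("rows @194-205",edges(T[190:222,194:205].mean(1),190)); print("cols rows200-205",edges(T[200:205,185:230].mean(0),185))
print("blackrows 186-190",edges(T[190:222,186:191].mean(1),190))
for u in(206.5,207,207.5):print(u,onz("top",u,202,257)[:2])
for v in(193.5,195.5,197,198,206,207,209):print(v,"z257",onz("top",199,v,257)[:2],"z263",onz("top",188,v,263)[:2],"z133",onz("top",199,v,133)[:2])
for n,X in dict(cartLB=(590.5,62,152),cartLT=(590.5,62,257),cartRT=(590.5,212,257),upL=(591.3,60,126),upR=(591.3,212,126)).items(): print(n,"proj scene",proj("scene",X), "crop5",(proj("scene",X)-[330,195])*3.6+[400,0])
```

```text
rows @194-205 [(205.5, -15), (206.5, -28), (209.5, 9), (212.5, -16), (214.5, 11), (216.5, 17), (217.5, 15), (218.5, -29), (219.5, -21)]
cols rows200-205 [(190.5, 20), (191.5, 66), (192.5, 19), (205.5, -13), (206.5, -33), (208.5, 19), (212.5, 27), (213.5, 22), (215.5, -23), (216.5, -28), (218.5, 13), (219.5, 40), (222.5, -39), (223.5, 24)]
blackrows 186-190 [(193.5, -12), (194.5, -43), (195.5, -38), (208.5, 17), (209.5, 22), (216.5, 34), (217.5, 17), (218.5, -31), (219.5, -19), (220.5, 26)]
206.5 [578.9  61.1]
207 [578.9  59.8]
207.5 [578.9  58.4]
193.5 z257 [602.7  82. ] z263 [602.2 111.4] z133 [616.9 100.7]
195.5 z257 [597.1  82. ] z263 [596.7 111.4] z133 [610.8 100.7]
197 z257 [593.   81.9] z263 [592.5 111.3] z133 [606.2 100.6]
198 z257 [590.2  81.9] z263 [589.7 111.3] z133 [603.2 100.6]
206 z257 [567.9  81.9] z263 [567.6 111.2] z133 [578.8 100.6]
207 z257 [565.1  81.9] z263 [564.8 111.2] z133 [575.7 100.5]
209 z257 [559.6  81.8] z263 [559.3 111.2] z133 [569.7 100.5]
cartLB proj scene [349.2 241.7] crop5 [469.  168.1]
cartLT proj scene [353.2 208.7] crop5 [483.6  49.5]
cartRT proj scene [425.1 229.6] crop5 [742.4 124.7]
upL proj scene [347.3 249.1] crop5 [462.3 194.8]
upR proj scene [413.4 270.1] crop5 [700.2 270.4]
```

```bash
python3 -m handwheel '[[-0.0007,-0.0003,0.01,-0.3],[0,0,0.006,0],[0,0,0,0],[0,0,0,0]]'|grep -E "tool_pos|ft_f|rot"; for i in 1 2 3 4; do python3 -m handwheel '[[0,0,0.0015,0],[0,0,0.0015,0],[0,0,0,0]]'|grep -E "tool_pos|ft_f"; done
```

```text
tool_pos: [577.9, 136.7, 252.6]
tcp_rot: [-179.9, 0.0, 90.1]
ft_force: [0.7, -0.7, -4.3]
tool_pos: [578.2, 136.7, 250.2]
ft_force: [-0.3, -0.8, -4.9]
tool_pos: [578.1, 136.7, 247.0]
ft_force: [1.0, 0.6, -3.7]
tool_pos: [578.1, 136.7, 243.9]
ft_force: [-0.1, 0.6, -3.7]
tool_pos: [578.1, 136.7, 240.9]
ft_force: [0.1, -0.3, -3.8]
```

```bash
for i in 1 2 3 4; do python3 -m handwheel '[[0,0,0.0015,0],[0,0,0.0015,0],[0,0,0,0]]'|grep -E "tool_pos|ft_f|rot"; done; python3 -c "
from bench import r;print(r.sense()['wrist_torque'])"
```

```text
tool_pos: [578.1, 136.7, 237.9]
tcp_rot: [-180.0, 0.0, 90.1]
ft_force: [-0.2, -0.4, -4.0]
tool_pos: [578.2, 137.0, 235.4]
tcp_rot: [180.0, -0.0, 90.1]
ft_force: [-0.2, 1.2, -2.8]
tool_pos: [578.2, 136.9, 231.9]
tcp_rot: [-180.0, -0.0, 90.1]
ft_force: [-0.1, 2.0, -3.6]
tool_pos: [578.2, 136.8, 229.0]
tcp_rot: [-180.0, -0.0, 90.1]
ft_force: [-0.4, 2.6, -3.7]
[ 0.63838896  0.10418409 -0.0150012 ]
```

```bash
for i in 1 2 3; do python3 -m handwheel '[[0.0002,0,0.0015,0],[0,0,0.0015,0],[0,0,0.001,0],[0,0,0,0]]'|grep -E "tool_pos|ft_f"; done
```

```text
tool_pos: [578.2, 136.9, 225.0]
ft_force: [-0.8, 2.3, -4.4]
tool_pos: [578.2, 137.1, 221.0]
ft_force: [0.1, 2.4, -3.9]
tool_pos: [578.1, 137.2, 217.0]
ft_force: [-0.1, 1.1, -4.4]
```

```bash
for i in 1 2 3 4 5 6 7 8; do python3 -m handwheel '[[0,0,0.001,0],[0,0,0.001,0],[0,0,0,0]]'|grep -E "tool_pos|ft_f"; done
```

```text
tool_pos: [578.2, 137.3, 215.1]
ft_force: [0.3, 0.6, -3.3]
tool_pos: [578.2, 137.3, 213.1]
ft_force: [-1.5, 1.1, -3.7]
tool_pos: [578.2, 137.3, 211.1]
ft_force: [-0.5, 1.2, -3.4]
tool_pos: [578.2, 137.3, 209.1]
ft_force: [-0.5, 1.0, -4.3]
tool_pos: [578.2, 137.3, 207.1]
ft_force: [-1.3, 1.0, -3.8]
tool_pos: [578.2, 137.4, 205.1]
ft_force: [-1.8, 0.9, -3.3]
tool_pos: [578.2, 137.1, 203.0]
ft_force: [-0.5, 1.1, -4.4]
tool_pos: [578.2, 137.2, 201.0]
ft_force: [-0.3, 0.3, -3.4]
```

```bash
for i in 1 2 3 4 5 6; do python3 -m handwheel '[[0,0,0.001,0],[0,0,0.001,0],[0,0,0,0]]'|grep -E "tool_pos|ft_f"; done
```

```text
tool_pos: [578.2, 137.3, 199.1]
ft_force: [1.1, 0.5, -3.7]
tool_pos: [578.2, 137.4, 197.1]
ft_force: [-0.8, -1.0, -3.3]
tool_pos: [578.2, 137.3, 195.1]
ft_force: [-0.6, 0.1, -4.4]
tool_pos: [578.2, 137.5, 193.1]
ft_force: [0.1, 0.5, -3.2]
tool_pos: [578.2, 137.4, 191.1]
ft_force: [-0.7, 1.1, -4.3]
tool_pos: [578.2, 137.4, 189.1]
ft_force: [-1.3, 0.4, -3.3]
```

```bash
for i in 1 2 3 4 5 6; do python3 -m handwheel '[[0,0,0.001,0],[0,0,0.0005,0],[0,0,0,0]]'|grep -E "tool_pos|ft_f"; done
```

```text
tool_pos: [578.3, 137.4, 188.2]
ft_force: [-3.0, 1.1, 0.5]
tool_pos: [578.5, 137.4, 187.3]
ft_force: [-3.1, 0.8, 5.6]
tool_pos: [578.5, 137.6, 186.1]
ft_force: [-4.9, 0.8, 7.9]
tool_pos: [578.6, 137.4, 185.0]
ft_force: [-4.9, 0.8, 8.8]
tool_pos: [578.7, 137.4, 183.9]
ft_force: [-6.8, 0.6, 11.5]
tool_pos: [578.7, 137.5, 182.5]
ft_force: [-6.8, 1.3, 12.8]
```

```bash
python3 -m handwheel '[[0,-0.0005,0,0],[0,-0.0005,0,0],[0,0,0,0]]'|grep -E "tool_pos|ft_f"; for i in 1 2 3; do python3 -m handwheel '[[0,-0.0001,0.001,0],[0,-0.0001,0.0005,0],[0,0,0,0]]'|grep -E "tool_pos|ft_f|gap"; done; python3 -c "
from bench import r;s=r.sense();print(s['wrist_torque'],s['tcp_rot'])"
```

```text
tool_pos: [578.3, 137.5, 182.5]
ft_force: [-4.6, 0.2, 9.4]
tool_pos: [578.3, 137.6, 181.1]
ft_force: [-2.7, 1.8, 8.7]
finger_gap: 16.3
tool_pos: [578.1, 137.8, 179.2]
ft_force: [-1.2, 2.8, 6.6]
finger_gap: 16.8
tool_pos: [578.0, 137.8, 177.6]
ft_force: [-0.7, 3.2, 5.7]
finger_gap: 16.3
[ 0.0954826   0.12470506 -0.01153974] [ 1.79776499e+02 -4.41321003e-02  9.01041699e+01]
```

```bash
for i in 1 2 3 4 5 6; do python3 -m handwheel '[[0,0,0.001,0],[0,0,0.001,0],[0,0,0.001,0],[0,0,0,0]]'|grep -E "tool_pos|ft_f"; done
```

```text
tool_pos: [578.0, 137.8, 174.5]
ft_force: [-0.5, 3.0, 5.7]
tool_pos: [578.0, 137.8, 171.5]
ft_force: [-0.5, 3.5, 4.8]
tool_pos: [578.0, 137.8, 168.4]
ft_force: [-0.1, 3.1, 5.1]
tool_pos: [578.0, 137.7, 165.3]
ft_force: [-0.5, 2.5, 4.1]
tool_pos: [578.0, 137.7, 162.1]
ft_force: [-0.2, 3.7, 4.4]
tool_pos: [577.8, 137.6, 158.9]
ft_force: [1.3, 3.6, 4.6]
```

```bash
for i in 1 2 3 4 5 6; do python3 -m handwheel '[[0,0,0.001,0],[0,0,0.0005,0],[0,0,0,0]]'|grep -E "tool_pos|ft_f"; done
```

```text
tool_pos: [577.7, 137.6, 157.2]
ft_force: [2.1, 3.7, 5.1]
tool_pos: [577.6, 137.5, 155.6]
ft_force: [2.1, 4.1, 4.1]
tool_pos: [577.5, 137.6, 154.0]
ft_force: [1.8, 3.0, 5.0]
tool_pos: [577.4, 137.6, 152.4]
ft_force: [1.7, 3.2, 5.0]
tool_pos: [577.3, 137.5, 150.8]
ft_force: [1.7, 3.5, 4.7]
tool_pos: [577.0, 137.5, 149.0]
ft_force: [3.0, 3.8, 3.2]
```

```bash
for i in 1 2 3 4 5; do python3 -m handwheel '[[0,0.0001,0.0005,0],[0,0,0,0]]'|grep -E "tool_pos|ft_f"; done
```

```text
tool_pos: [576.9, 137.5, 148.2]
ft_force: [2.5, 4.8, 3.3]
tool_pos: [576.7, 137.6, 147.3]
ft_force: [2.5, 5.2, 0.3]
tool_pos: [576.4, 137.6, 146.2]
ft_force: [3.4, 5.3, -3.0]
tool_pos: [576.2, 137.6, 145.2]
ft_force: [4.6, 6.5, -4.9]
tool_pos: [576.2, 137.6, 144.6]
ft_force: [4.2, 5.6, -4.5]
```

```bash
python3 -c "
from bench import r;s=r.sense();print(s['time'],s['wrist_torque'],s['tcp_rot'],s['ft_force'])"
```

```text
32.05 [ 0.66555576 -0.87777095 -0.06344021] [-1.79864376e+02 -1.56348018e-02  9.01038434e+01] [ 4.23856278  5.61973441 -4.51885257]
```

```bash
for i in 1 2 3; do python3 -m handwheel '[[0,0.0002,0.0004,0],[0,0,0,0]]'|grep -E "tool_pos|ft_f"; done
```

```text
tool_pos: [576.2, 137.5, 144.1]
ft_force: [4.1, 5.3, -4.0]
tool_pos: [576.4, 137.4, 144.1]
ft_force: [0.6, 5.0, -3.7]
tool_pos: [576.5, 137.4, 144.0]
ft_force: [-2.1, 4.5, -2.8]
```

```bash
for i in 1 2 3; do python3 -m handwheel '[[0,0,0.0004,0],[0,0,0,0]]'|grep -E "tool_pos|ft_f"; done
```

```text
tool_pos: [576.6, 137.4, 144.0]
ft_force: [-2.2, 4.5, -0.7]
tool_pos: [576.7, 137.3, 144.0]
ft_force: [-2.7, 4.4, 1.3]
tool_pos: [576.8, 137.3, 144.0]
ft_force: [-4.7, 3.2, 4.4]
```

The force fell from +5 N to −5 N at the click, then the sill stopped the cartridge hard at z = 144.0. I relax, let go and retreat.

```bash
python3 -m handwheel '[[0,-0.0003,-0.0008,0],[0,0,0,0]]'|grep -E "tool_pos|ft_f"; python3 -m handwheel '[[0,0,0,0],[0,0,0,0],[0,0,0,0],[0,0,0,0]]' 0.055; python3 -m handwheel '[[0,0,-0.01,0],[0,0,-0.02,0],[0,0,-0.04,0],[0,0,-0.05,0],[0,0,-0.03,0],[-0.045,0,0,0],[-0.045,0,0,0],[-0.045,0,0,0],[-0.045,0,0,0],[0,0,0,0]]'
python3 - <<'E'
from h import *
T=avg("top",2);S=avg("scene",2)
a=cv2.resize(T[165:285,145:235],(375,500),interpolation=cv2.INTER_CUBIC);b=cv2.resize(S[130:340,150:450],(424,297),interpolation=cv2.INTER_CUBIC)
b=np.vstack([b,cv2.resize(T[100:270,230:440],(251,203))[:,:251].copy() if 0 else np.pad(cv2.resize(T[120:325,230:440],(208,203)),((0,0),(0,216),(0,0)))])
cv2.imwrite("pics/c6.png",np.clip(np.hstack([a,b])*1.35,0,255).astype(np.uint8)[:,:,::-1])
E
```

```text
tool_pos: [576.6, 137.3, 144.0]
ft_force: [-2.4, 4.5, -2.2]
time: 33.85
tool_pos: [577.8, 137.0, 145.1]
tcp_rot: [180.0, 0.0, 90.1]
ft_force: [-0.1, 0.2, -0.8]
finger_gap: 55.1
grip_force: 0.0
time: 34.85
tool_pos: [577.5, -48.1, 295.6]
tcp_rot: [180.0, 0.1, 89.8]
ft_force: [-0.7, 0.2, -0.5]
finger_gap: 54.6
grip_force: 0.0
```

View pics/c6.png

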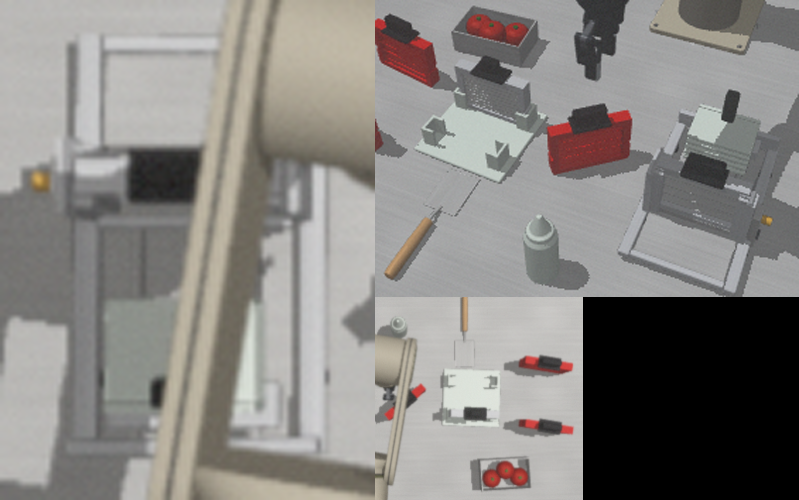

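The cartridge sits level in the bay, the pusher is fully back, everything else is where it was, and the gripper is clear.

```bash
python3 -c "
from bench import r;print(r.hand_in())"
```

```text
the job is handed in; nothing more can be done
None
```

I handed the job in at about 35 s: the pusher is back at its stop, and the thick-slice cartridge clicked and seated on the sill at about 8 N, then was let go; no verdict came back.

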